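# Shut and bolt the burr chest

### The arm

A 6-joint arm with a two-finger parallel gripper is mounted at the origin on the work surface. World frame = base frame: x ahead of the robot, y to its left, z up, the work surface at z = 0. Lengths are in mm, angles in rad, forces in N, time in s.
With the tool pointing down it reaches from about 400 to 925 mm from the base axis. Payload 12.5 kg.
Tool frame: the origin (TCP) lies midway between the tips of the shut fingers; the grasp point (between the pads) lies 19 mm behind it; z points along the fingers, y is the line along which they close (so a half turn about z gives the same grasp; the last joint's range is limited). The gripper opens to 95 mm and grips with 3 to 60 N. Pads are 20 mm wide; open, the fingers measure 119 mm over their backs; the gripper's body (75 mm by 180 mm) begins 59 mm behind the grasp point.
Start: joints at [-1.38, 0.491, 1.559, -0, 1.092, -0.106], TCP at [182.811, -597.685, 214.661] pointing down, gripper open.
Joint ranges: [-3.1, 3.1], [-0.84, 2.19], [0.05, 2.79], [-1.13, 4.28], [0.06, 2.93], [-2.69, 2.69]. Speed limits (rad/s): [2.22, 2.22, 2.79, 3.14, 3.14, 3.14].

### API

Orientations are given as [roll, pitch, yaw] about the fixed x, y, z axes, in that order (R = Rz(yaw) Ry(pitch) Rx(roll)).
In Python, from cell import state, read_camera, job_done gives the robot as it stands.
- The arm moves only by the tool carry_out, never from a script. Its argument "moves" is a list of rows, each an object with "slide": the shift along the tool's x, y, z as a fraction of full scale, a list of three; "spin": the turn about the tool's z as a fraction of full scale. A call has 1 to 12 rows; each row shifts and turns the commanded pose from where the row before left it, along the tool's axes as they then stand; what a row does not reach is not made up. Full scale, the value 1, is 0.4 m for a shift and 30 degrees for a turn. A row lasts 1/12 s, in which the tool goes at most 41.7 mm and 7.16 degrees, less where a joint would pass 70% of its speed; a pose out of reach is approached as far as the arm can. A call with a number of a shift or a turn outside -1 to 1 is refused whole. A call with a gripper value outside its range is refused whole. "hand" is the closure, from 0 (fully open) to 1 (shut), set as the call begins (left out, the last holds). The fingers move at their own pace and stop on an object; the grip force is fixed at half the most. Time passes only in rows, so rows that do not move let the fingers close. It gives the time, the measured TCP pose, the force, the opening and the grip force at its end, in the units of the state.
- state(): the state, without advancing time (a new reading comes with each control period).
- read_camera(name): name is "side" or "top" or "wrist"; returns a dict with "color" (420x560x3 uint8, red, green, blue), "K" (3x3 intrinsics, pixels), "R" (3x3) and "t" (3): a world point X has camera coordinates R X + t. Camera axes: x right, y down, z forward; pixel columns grow to the right and rows downward; lengths in mm; the calibration is good to about 2 mm. A picture is of the moment at which its call begins. There is no depth.
- job_done(): hands the job in; it is judged then, once.
The state is a dict: "t": time; "joints": joint angles; "qvel": joint speeds; "tau": joint torques, N m; "eef_pos": TCP position; "tcp_rot": TCP orientation; "ft_force": force on the tool from outside, world axes, zero at the start; "moment": the same for the moment, N m; "opening": opening from 0.0 (shut) to 1.0 (fully open); "grip_force": force on a finger pad.
Only numpy, scipy, OpenCV 4.12 (cv2) and the standard library are available. Lean on these libraries where they do the work, as an engineer would, in place of code of your own. Each camera call takes 0.05 s, during which the arm holds its last target. There are 200 camera calls.

### The job

Close up the blue burr chest by pushing with the fingertips, lifting nothing: push both open drawers fully home, then push the lid down shut without slamming it, then slide the bolt on the lid fully across into its staple. Do not pull the drawers or the lid further open on the way, do not move the bolt before the lid is down, and leave the drill bit, the cup and the grinder where they are.

Things in the scene. Friction and masses are not known exactly. Their poses are not given: they have to be found in the camera images.
- chest: Blue sheet-steel tool chest fixed to the bench, 180 mm deep (x), 300 mm wide (y), 100 mm high without its lid. Origin: centre of its underside, on the bench; x points from the front (drawers, robot side) to the back, y to its left, z up. Two drawers side by side, a tray of burrs above them under the lid.
- box_left (a joint): Opening of the left (+y) drawer, m: 0 fully home, up to 0.10 out. Slides along the chest's -x as it opens; stays where it is left, about 2 N to push. Front panel 145 mm wide, centred at chest y = +75.5 mm, from z = 8 to 62 mm, its face at chest x = -98 mm when home.
- box_right (a joint): Opening of the right (-y) drawer, the same, centred at chest y = -75.5 mm.
- knob_left (a point): Centre of the face of the left drawer's black knob, the drawer's foremost point, 25 mm in front of the panel's face, 34 mm above the bench; the knob's head is 22 mm across. Pushing on it or on the panel shuts the drawer.
- knob_right (a point): The same point on the right drawer's knob.
- cover (a joint): Angle of the lid, rad: 0 shut, starts part open. Hinge line along the chest's y at chest x = 90 mm, z = 100 mm (back rim); the front edge rises as it opens. Stiff hinge, stays where left; 1 to 5 N on the upper face near the front edge moves it down. 186 mm from hinge to free edge, 304 mm wide, 10 mm thick; shut, its upper face is at z = 110 mm.
- lid_edge (a point): Middle of the lid's free front edge, on its upper face.
- staple (a point): Centre of the steel staple, an upright frame fixed on the chest's left (+y) side at chest x = -45 mm, y from 150 to 170 mm, up to z = 140 mm; the lid comes down beside it and the bolt enters it.
- rod (a joint): Travel of the steel bolt lying on the lid along y, m: 0 drawn back, 0.035 fully across. It slides to the chest's +y, stays where left, about 1.5 N. It lies 135 mm in front of the hinge; rod 10 mm thick, 8 mm (axis) above the lid's face, in two guide blocks 15 mm high at chest y = 30 and 130 mm. Its upright knob is at chest y = 75 mm plus the travel.
- bolt_knob (a point): Centre of the top of the bolt's upright round knob: head 18 mm across and 6 mm thick on a 14 mm neck, 40 mm above the lid's face (150 mm above the bench with the lid shut). Guide blocks and rod reach only 15 mm above the face, so the upper 25 mm is free for a sideways push.
- bit: Steel drill bit with five bladed ribs set with cutters, 96 mm across, 165 mm high, 4 kg, standing on its shank; bystander. Origin at the centre of its foot.
- cup: Open aluminium cup, 76 mm across, 85 mm high; bystander. Origin at the centre of its foot.
- grinder: Pencil grinder lying along its own x, 155 mm long, 28 mm thick; bystander. Origin under its middle, on the bench.

How it is judged (in metres and radians):
On the way, in this order (a step that is already met when the one before it is completed fails the run):
1. both drawers are fully home (value of joint each of box_left, box_right below 0.005 m), for 0.1 s.
2. the lid is shut (value of joint cover below 0.035 rad), for 0.1 s.
3. the bolt is across (value of joint rod above 0.029 m), for 0.1 s.
At the end, for the whole second after the job is handed in: Both drawers within 5 mm of home, the lid within 0.035 rad of shut, the bolt at least 29 mm across (of 35), and the drill bit, cup and grinder within 20 mm of where they stood (all of step 1 and value of joint cover below 0.035 rad and value of joint rod above 0.029 m and distance of each of bit, cup, grinder from where it was at the start of the episode below 0.02 m); the robot touches nothing.
It fails at once if a drawer was pulled further out (value of joint any of box_left, box_right above 0.075 m).
It fails at once if the lid was lifted further open (value of joint cover above 1.25 rad).
It fails at once if the lid slammed down (velocity of joint cover below -3 rad/s).
It fails at once if the bolt was pushed across before the lid was down (value of joint rod above 0.015 m and value of joint cover above 0.08 rad).
It fails at once if a neighbouring object was moved, lifted or tipped (distance of any of bit, cup, grinder from where it was at the start of the episode above 0.02 m or angle between any of bit, cup, grinder's own z axis and vertical above 0.3 rad).
It also fails if it takes over 64 s, if anything falls off the work surface, if the arm or the gripper's body presses on something with over 40 N, if the wrist force passes 120 N, or if a joint passes its speed limit or range.

## Working session

There is one attempt and no reset: what is moved stays moved. The work goes in short steps, Python scripts to look and compute and a tool call to move; the robot and the scene stay as the last step left them, time stands still between calls to the robot, and variables do not carry over. Pictures are saved under pics/ and viewed, at most 10 in all, crops included, and the job is handed in when it is done.

Besides the shell and the picture viewer there is one more tool, called after "Emit:" as name(argument=value, ...) on one line, values as JSON. carry_out: Moves the arm, as the interface text tells. Shift numbers are shares of 0.4 m and turn numbers shares of 30 degrees, none past 1 either way. Its arguments: {"type":"object","properties":{"moves":{"type":"array"},"hand":{"type":"number"}},"required":["moves"]}

```bash
mkdir -p pics; python3 - <<'E'
from cell import *
import cv2,pickle
d={}
for n in("side","top"):
    c=read_camera(n);d[n]=c;cv2.imwrite(f"pics/{n}0.png",c["color"][:,:,::-1])
    print(n,c["K"].tolist(),c["R"].round(4).tolist(),c["t"].round(1).tolist())
pickle.dump(d,open("cams.pkl","wb"))
print(state())
E
```

```text
side [[535.7710575569307, 0.0, 284.2821862135056], [0.0, 535.7710575569307, 210.27126403649348], [0.0, 0.0, 1.0]] [[-0.9661, -0.2572, -0.0203], [-0.1273, 0.5437, -0.8296], [0.2244, -0.7989, -0.558]] [571.3, 164.5, 1129.2]
top [[466.67367851521374, 0.0, 290.4125472086772], [0.0, 466.67367851521374, 208.33600951881897], [0.0, 0.0, 1.0]] [[-0.027, -0.9995, -0.0177], [-0.9897, 0.0292, -0.1404], [0.1408, 0.0137, -0.9899]] [39.5, 599.1, 1145.6]
{'t': 0.1, 'joints': array([-1.37960594e+00,  4.91485854e-01,  1.55941324e+00,  1.78734147e-06,
        1.09169713e+00, -1.05618182e-01]), 'qvel': array([ 0.00137425, -0.00030177, -0.00194252, -0.00174458,  0.00010848,
        0.00155012]), 'tau': array([ 1.92971187e-03, -6.13621545e+01, -2.58606184e+01,  6.93400903e-02,
        4.70104243e-02, -5.90154127e-05]), 'eef_pos': array([ 182.76163241, -597.44465757,  214.12000969]), 'tcp_rot': array([-3.14059484e+00, -1.07374662e-04,  2.96807693e-01]), 'ft_force': array([ 0.3977847 , -0.91211978, -0.71991407]), 'moment': array([-0.05203052, -0.02102653, -0.02571763]), 'grip_force': 0.0, 'opening': 0.999510332429134}
```

View pics/side0.png

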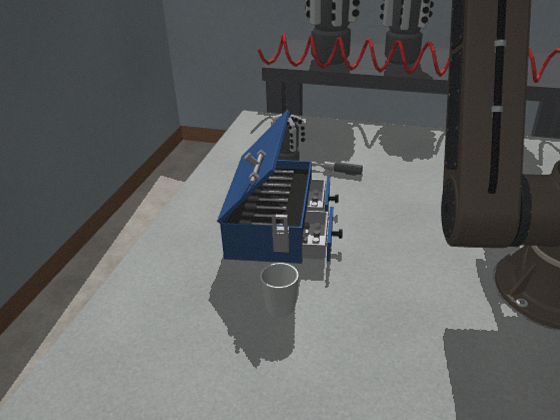

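View pics/top0.png

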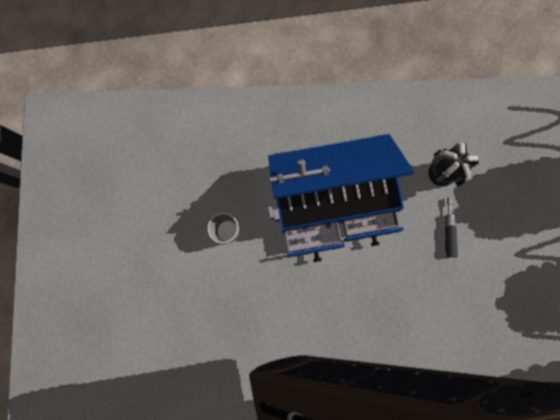

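Side: chest at about (220-345, 110-260), staple near (281,232), knobs at (334,199) and (337,234), cup (279,285). Top: knobs near (317,257) and (376,240), bolt knob (303,163), bit (453,163), grinder (450,230), cup (223,229). I'll zoom in on both views for accurate pixels.

```bash
python3 - <<'E'
import cv2
a=cv2.imread("pics/top0.png")[125:275,260:420];cv2.imwrite("pics/topz.png",cv2.resize(a,None,fx=4,fy=4,interpolation=cv2.INTER_CUBIC))
a=cv2.imread("pics/side0.png")[105:265,210:370];cv2.imwrite("pics/sidez.png",cv2.resize(a,None,fx=3.7,fy=3.7,interpolation=cv2.INTER_CUBIC))
E
```

```text
(no output)
```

View pics/topz.png

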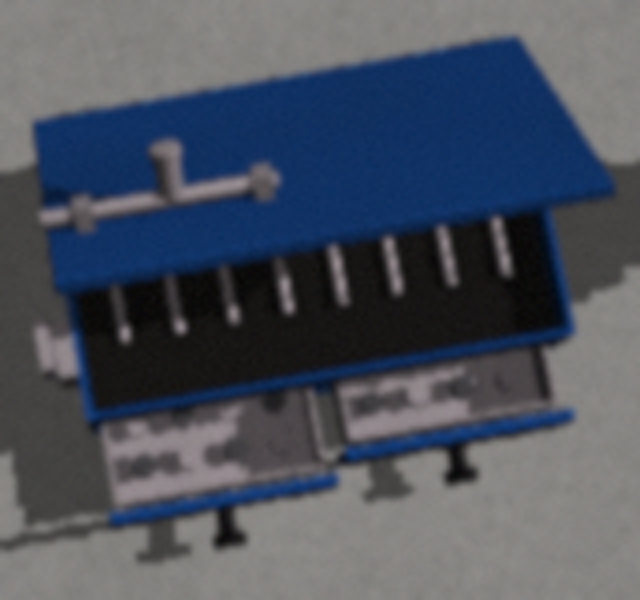

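View pics/sidez.png

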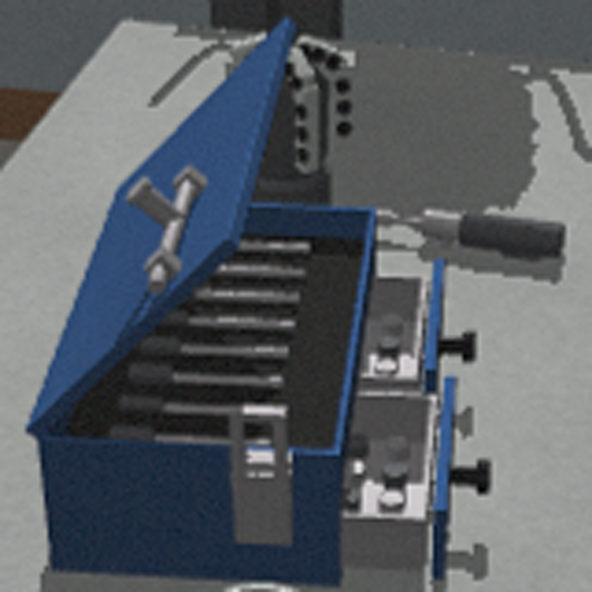

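Clear: in the crops, the lid corners, rim corners, knob faces and bolt knob are all readable. I'll fit a chest model to them.

```bash
cat > h.py <<'E'
import numpy as np,pickle
from scipy.optimize import least_squares
C=pickle.load(open("cams.pkl","rb"))
def proj(n,X):
    c=C[n];p=c["K"]@(c["R"]@X+c["t"]);return p[:2]/p[2]
def lid(th,s,y,h=10):return np.array([90-s*np.cos(th)+h*np.sin(th),y,100+s*np.sin(th)+h*np.cos(th)])
def W(p,v):
    c,s=np.cos(p[2]),np.sin(p[2]);return np.array([p[0]+c*v[0]-s*v[1],p[1]+s*v[0]+c*v[1],v[2]])
def knob(o,y):return np.array([-123-o,y,34])
def ray(n,uv,z):
    c=C[n];d=c["R"].T@np.linalg.solve(c["K"],[*uv,1]);o=-c["R"].T@c["t"];return o+d*(z-o[2])/d[2]
E
python3 - <<'E'
from h import *
F=lambda *v:(lambda p:np.array(v,float))
L=lambda s,y,h=10:(lambda p:lid(p[5],s,y,h))
kl=lambda p:knob(p[3],75.5)
kr=lambda p:knob(p[4],-75.5)
obs=[("top",90,418,F(-90,150,100)),("top",573,335,F(-90,-150,100)),("top",229,543,kl),("top",461,477,kr),
("top",35,122,L(0,152)),("top",518,40,L(0,-152)),("top",612,188,L(186,-152)),("top",57,288,L(186,152)),("top",165,148,L(135,75,50)),
("side",340,450,F(-90,150,100)),("side",375,210,F(-90,-150,100)),("side",290,20,L(186,-152)),("side",240,242,L(186,152)),
("side",340,583,F(-90,150,0)),("side",50,570,F(90,150,0)),("side",490,475,kl),("side",474,347,kr),("side",137,190,L(135,75,50)),("side",35,430,L(0,152)),("side",264,408,F(-45,160,140))]
def px(o):
    f,a,b=(4,260,125) if o[0]=="top" else (3.7,210,105)
    return np.array([(o[1]+.5)/f-.5+a,(o[2]+.5)/f-.5+b])
res=lambda p:np.concatenate([proj(o[0],W(p,o[3](p)))-px(o) for o in obs])
r=least_squares(res,[650,-100,0.1,50,50,.8],x_scale=[10,10,.1,10,10,.1],loss="soft_l1")
p=r.x;print(p.round(3));print(res(p).reshape(-1,2).round(1).tolist())
np.save("p.npy",p)
for n,v in dict(kl=kl(p),kr=kr(p),edge=lid(p[5],186,0),bolt=lid(p[5],135,75,50),bolt_shut=lid(0,135,75,50),staple=np.array([-45,160,120])).items():print(n,W(p,v).round(1))
print("cup",ray("top",(223,229),40).round(),"bit",ray("top",(453,163),120).round(),"grinder",ray("top",(450,230),14).round())
E
```

```text
[ 6.50181e+02 -9.00040e+01  1.50000e-01  5.32100e+01  3.85130e+01
  8.11000e-01]
[[-0.7, 1.3], [1.0, -0.0], [0.6, 0.8], [0.2, 0.9], [-1.1, 0.2], [0.1, -1.1], [1.2, 0.2], [-0.6, 0.4], [2.6, 1.1], [-0.0, 1.3], [0.0, -0.5], [-0.2, -0.5], [-2.4, -0.2], [0.1, 1.2], [0.5, 0.4], [-0.9, 0.7], [-1.0, 0.1], [0.8, -1.0], [-3.0, 0.6], [-1.1, -1.0]]
kl [464.7 -41.7  34. ]
kr [ 501.8 -188.8   34. ]
edge [619.7 -94.6 241.7]
bolt [671.8 -10.9 232.3]
bolt_shut [594.5 -22.6 150. ]
staple [581.7  61.5 120. ]
cup [552. 195.  40.] bit [ 687. -371.  120.] grinder [ 536. -386.   14.]
```

Emit:
carry_out(hand=1, moves=[{"slide":[0,0,0],"spin":0.14},{"slide":[0,0,0],"spin":0.14},{"slide":[0.062,-0.064,0],"spin":0},{"slide":[0.062,-0.064,0],"spin":0},{"slide":[0.062,-0.064,0],"spin":0},{"slide":[0.062,-0.064,0],"spin":0},{"slide":[0.062,-0.064,0],"spin":0},{"slide":[0.062,-0.064,0],"spin":0},{"slide":[0.062,-0.064,0],"spin":0},{"slide":[0.062,-0.064,0],"spin":0},{"slide":[0.062,-0.064,0],"spin":0},{"slide":[0.062,-0.064,0],"spin":0}])

```text
t: 1.1
eef_pos: [390.3, -305.8, 214.5]
tcp_rot: [-3.141, 0.0, 0.15]
ft_force: [1.2, -0.6, 0.0]
opening: 0.215
grip_force: 0.0
```

```bash
cat > w.py <<'E'
from h import *
from cell import state
s=state();p=np.load("p.npy");c,n=np.cos(p[2]),np.sin(p[2]);d=s["eef_pos"][:2]-p[:2]
print("t",round(s["t"],2),"chest xyz",(c*d[0]+n*d[1]).round(1),(-n*d[0]+c*d[1]).round(1),s["eef_pos"][2].round(1),"yaw",s["tcp_rot"][2].round(3),"F",s["ft_force"].round(1),s["opening"])
E
python3 w.py
```

```text
t 1.1 chest xyz -289.2 -174.5 214.5 yaw 0.15 F [ 1.2 -0.6  0. ] 0.21476951119994522
```

Emit:
carry_out(moves=[{"slide":[0.062,-0.062,0],"spin":0},{"slide":[0.062,-0.062,0],"spin":0},{"slide":[0.062,-0.062,0],"spin":0},{"slide":[0.062,-0.062,0],"spin":0},{"slide":[0,0,0.076],"spin":0},{"slide":[0,0,0.076],"spin":0},{"slide":[0,0,0.076],"spin":0},{"slide":[0,0,0.076],"spin":0},{"slide":[0,0,0.076],"spin":0},{"slide":[0,0,0.076],"spin":0},{"slide":[0,0,0],"spin":0}])

```text
t: 2.02
eef_pos: [470.8, -193.4, 27.8]
tcp_rot: [-3.137, 0.006, 0.15]
ft_force: [-0.9, 0.2, 0.5]
opening: 0.002
grip_force: 0.0
```

```bash
python3 w.py; python3 -c "
from cell import *;import cv2
cv2.imwrite('pics/a1.png',cv2.resize(read_camera('side')['color'][90:290,200:480,::-1],None,fx=2.5,fy=2.5))"
```

```text
t 2.02 chest xyz -192.8 -75.4 27.8 yaw 0.15 F [-0.9  0.2  0.5] 0.002468723752152637
```

View pics/a1.png

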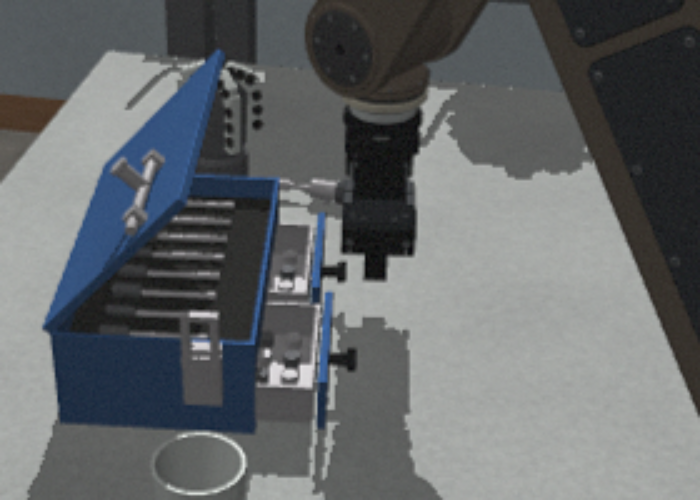

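The fingers (crop 375,268) are level with and just in front of the right knob (338,271). Now I push.

Emit:
carry_out(moves=[{"slide":[0.025,0,0],"spin":0},{"slide":[0.025,0,0],"spin":0},{"slide":[0.025,0,0],"spin":0},{"slide":[0.025,0,0],"spin":0},{"slide":[0.025,0,0],"spin":0},{"slide":[0.015,0,0],"spin":0},{"slide":[0.01,0,0],"spin":0},{"slide":[0,0,0],"spin":0},{"slide":[0,0,0],"spin":0}])

```text
t: 2.82
eef_pos: [529.6, -185.5, 32.8]
tcp_rot: [-3.14, 0.006, 0.151]
ft_force: [-20.6, -6.7, 16.2]
opening: 0.003
grip_force: 11.0
```

```bash
python3 w.py
```

```text
t 2.82 chest xyz -133.5 -76.4 32.8 yaw 0.151 F [-20.6  -6.7  16.2] 0.002541022578544302
```

Emit:
carry_out(moves=[{"slide":[-0.06,0,0],"spin":0},{"slide":[-0.06,0,0],"spin":0},{"slide":[-0.06,0,0],"spin":0},{"slide":[0,-0.0755,0],"spin":0},{"slide":[0,-0.0755,0],"spin":0},{"slide":[0,-0.0755,0],"spin":0},{"slide":[0,-0.0755,0],"spin":0},{"slide":[0,-0.0755,0],"spin":0},{"slide":[0,0,0],"spin":0},{"slide":[0,0,0],"spin":0}])

```text
t: 3.65
eef_pos: [439.1, -45.8, 32.5]
tcp_rot: [3.141, -0.001, 0.153]
ft_force: [0.1, -0.4, 0.2]
opening: 0.004
grip_force: 0.0
```

```bash
python3 w.py
```

```text
t 3.65 chest xyz -202.1 75.3 32.5 yaw 0.153 F [ 0.1 -0.4  0.2] 0.004002130425541179
```

Emit:
carry_out(moves=[{"slide":[0.025,0,0],"spin":0},{"slide":[0.025,0,0],"spin":0},{"slide":[0.025,0,0],"spin":0},{"slide":[0.025,0,0],"spin":0},{"slide":[0.025,0,0],"spin":0},{"slide":[0.025,0,0],"spin":0},{"slide":[0.02,0,0],"spin":0},{"slide":[0.01,0,0],"spin":0},{"slide":[0,0,0],"spin":0},{"slide":[0,0,0],"spin":0}])

```text
t: 4.48
eef_pos: [507.5, -36.4, 31.9]
tcp_rot: [-3.14, 0.006, 0.151]
ft_force: [-12.6, -8.3, 7.3]
opening: 0.004
grip_force: 7.3
```

```bash
python3 w.py
```

```text
t 4.48 chest xyz -133.1 74.4 31.9 yaw 0.151 F [-12.6  -8.3   7.3] 0.004281696262891685
```

Emit:
carry_out(moves=[{"slide":[-0.06,0,0],"spin":0},{"slide":[-0.04,0,0],"spin":0},{"slide":[0,0,-0.086],"spin":0},{"slide":[0,0,-0.086],"spin":0},{"slide":[0,0,-0.086],"spin":0},{"slide":[0,0,-0.086],"spin":0},{"slide":[0,0,-0.086],"spin":0},{"slide":[0,0,-0.086],"spin":0},{"slide":[0,0,-0.086],"spin":0},{"slide":[0,0,0],"spin":0},{"slide":[0,0,0],"spin":0}])

```text
t: 5.4
eef_pos: [471.1, -42.2, 274.6]
tcp_rot: [3.14, -0.004, 0.15]
ft_force: [0.4, 0.2, -1.1]
opening: 0.004
grip_force: 0.0
```

```bash
python3 w.py; python3 -c "
from h import *
for th in np.linspace(.9,-.02,24): 
  v=lid(th,155,0); print(round(th,2),(v[0]-10).round(1),v[2].round(1))
from cell import *;import cv2
a=read_camera('side')['color'][90:290,200:480,::-1];b=read_camera('top')['color'][110:290,240:440,::-1]
cv2.imwrite('pics/a2.png',np.hstack([cv2.resize(a,(440,314)),cv2.resize(b,(349,314))]))"
```

```text
t 5.4 chest xyz -169.9 74.1 274.6 yaw 0.15 F [ 0.4  0.2 -1.1] 0.004122050160963423
0.9 -8.5 227.6
0.86 -13.5 224.0
0.82 -18.4 220.1
0.78 -23.2 216.1
0.74 -27.7 211.9
0.7 -32.1 207.5
0.66 -36.3 202.9
0.62 -40.3 198.2
0.58 -44.2 193.3
0.54 -47.8 188.3
0.5 -51.2 183.1
0.46 -54.4 177.8
0.42 -57.5 172.3
0.38 -60.2 166.8
0.34 -62.8 161.1
0.3 -65.1 155.4
0.26 -67.2 149.5
0.22 -69.1 143.6
0.18 -70.7 137.6
0.14 -72.1 131.5
0.1 -73.2 125.4
0.06 -74.1 119.3
0.02 -74.8 113.1
-0.02 -75.2 106.9
```

View pics/a2.png

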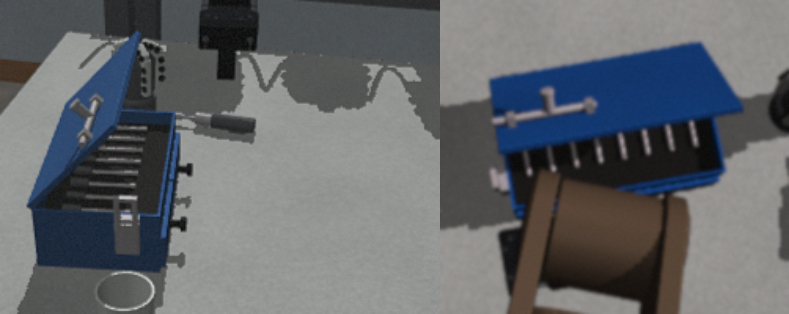

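Both drawers are home: in the side and top crops the panels sit flush (knobs at 185,170 and 180,224). Next I go over the lid and down to just above its face.

Emit:
carry_out(moves=[{"slide":[0.0675,0.052,0],"spin":0},{"slide":[0.0675,0.052,0],"spin":0},{"slide":[0.0675,0.052,0],"spin":0},{"slide":[0.0675,0.052,0],"spin":0},{"slide":[0.0675,0.052,0],"spin":0},{"slide":[0.0675,0.052,0],"spin":0},{"slide":[-0.0125,0,0.04],"spin":0},{"slide":[0,0,0.04],"spin":0},{"slide":[0,0,0.04],"spin":0},{"slide":[0,0,0],"spin":0},{"slide":[0,0,0],"spin":0}])

```text
t: 6.42
eef_pos: [643.6, -142.0, 223.1]
tcp_rot: [-3.14, 0.003, 0.15]
ft_force: [0.5, -0.1, 0.7]
opening: 0.002
grip_force: 0.0
```

```bash
python3 w.py
```

```text
t 6.42 chest xyz -14.2 -50.4 223.1 yaw 0.15 F [ 0.5 -0.1  0.7] 0.0021249277614649852
```

Emit:
carry_out(moves=[{"slide":[-0.012,0,0.01],"spin":0},{"slide":[-0.012,0,0.01],"spin":0},{"slide":[-0.011,0,0.0105],"spin":0},{"slide":[-0.011,0,0.011],"spin":0},{"slide":[-0.0105,0,0.0115],"spin":0},{"slide":[-0.01,0,0.012],"spin":0},{"slide":[-0.01,0,0.012],"spin":0},{"slide":[-0.009,0,0.0125],"spin":0},{"slide":[-0.0085,0,0.013],"spin":0},{"slide":[-0.008,0,0.013],"spin":0}])

```text
t: 7.25
eef_pos: [603.3, -148.3, 178.3]
tcp_rot: [3.142, 0.0, 0.15]
ft_force: [2.6, 0.6, 1.0]
opening: 0.004
grip_force: 0.9
```

```bash
python3 w.py
```

```text
t 7.25 chest xyz -55.1 -50.7 178.3 yaw 0.15 F [2.6 0.6 1. ] 0.004153935807103488
```

Emit:
carry_out(moves=[{"slide":[-0.0075,0,0.0135],"spin":0},{"slide":[-0.007,0,0.014],"spin":0},{"slide":[-0.0065,0,0.014],"spin":0},{"slide":[-0.006,0,0.0145],"spin":0},{"slide":[-0.005,0,0.0145],"spin":0},{"slide":[-0.0045,0,0.015],"spin":0},{"slide":[-0.004,0,0.015],"spin":0},{"slide":[-0.0035,0,0.015],"spin":0},{"slide":[-0.003,0,0.0155],"spin":0},{"slide":[-0.002,0,0.0155],"spin":0},{"slide":[-0.002,0,0.0155],"spin":0},{"slide":[-0.001,0,0.0155],"spin":0}])

```text
t: 8.25
eef_pos: [583.5, -151.5, 109.4]
tcp_rot: [3.141, -0.001, 0.15]
ft_force: [-26.7, 10.8, 100.2]
opening: 0.007
grip_force: 50.3
```

```bash
python3 w.py
```

```text
t 8.25 chest xyz -75.1 -50.8 109.4 yaw 0.15 F [-26.7  10.8 100.2] 0.006506867738246091
```

Emit:
carry_out(moves=[{"slide":[0,0,-0.01],"spin":0},{"slide":[0,0,-0.04],"spin":0},{"slide":[0,0,-0.06],"spin":0},{"slide":[0.025,-0.0625,0],"spin":0},{"slide":[0.025,-0.0625,0],"spin":0},{"slide":[0.025,-0.0625,0],"spin":0},{"slide":[0,0,0.025],"spin":0},{"slide":[0,0,0.024],"spin":0},{"slide":[0,0,0],"spin":0}])

```text
t: 9.0
eef_pos: [600.3, -72.8, 129.7]
tcp_rot: [-3.14, 0.004, 0.151]
ft_force: [-0.4, 0.4, -0.3]
opening: 0.009
grip_force: 0.0
```

```bash
python3 w.py; python3 -c "
from h import *
p=np.load('p.npy')
print(proj('side',W(p,lid(0,186,152))),proj('side',W(p,lid(0,135,75,50))))
from cell import *;import cv2
a=read_camera('side')['color'][140:280,200:380,::-1];
cv2.imwrite('pics/a3.png',cv2.resize(a,None,fx=4,fy=4))"
```

```text
t 9.0 chest xyz -46.7 24.5 129.7 yaw 0.151 F [-0.4  0.4 -0.3] 0.008537480707952738
[304.21524669 224.45699023] [284.17264235 188.8548994 ]
```

View pics/a3.png

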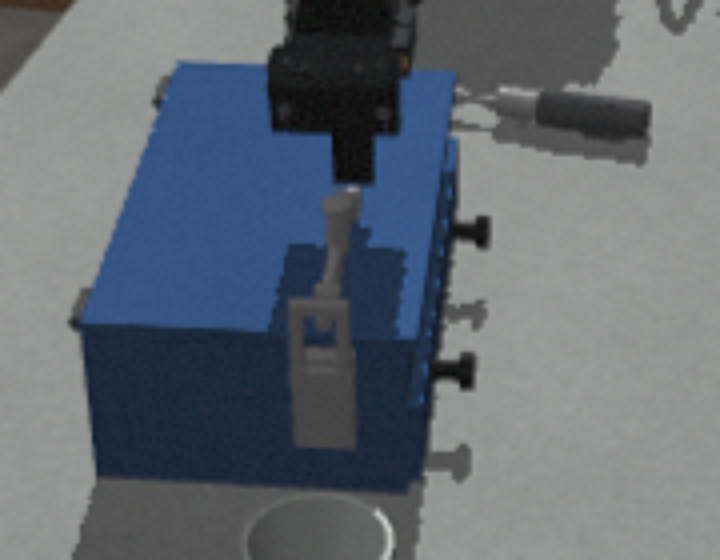

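The lid is shut (corner at 417,338, exactly where predicted) and the fingers stand behind the bolt knob (342,205). Now I push the bolt across.

Emit:
carry_out(moves=[{"slide":[0,-0.025,0],"spin":0},{"slide":[0,-0.025,0],"spin":0},{"slide":[0,-0.025,0],"spin":0},{"slide":[0,-0.025,0],"spin":0},{"slide":[0,-0.025,0],"spin":0},{"slide":[0,-0.02,0],"spin":0},{"slide":[0,-0.01,0],"spin":0},{"slide":[0,-0.005,0],"spin":0},{"slide":[0,0,0],"spin":0},{"slide":[0,0,0],"spin":0}])

```text
t: 9.88
eef_pos: [592.0, -9.4, 132.2]
tcp_rot: [-3.142, 0.0, 0.15]
ft_force: [1.3, -0.4, 0.9]
opening: 0.002
grip_force: 0.0
```

```bash
python3 w.py
```

```text
t 9.88 chest xyz -45.4 88.4 132.2 yaw 0.15 F [ 1.3 -0.4  0.9] 0.0018019551622813024
```

Emit:
carry_out(moves=[{"slide":[0,-0.005,0],"spin":0},{"slide":[0,0,0],"spin":0},{"slide":[0,-0.004,0],"spin":0},{"slide":[0,0,0],"spin":0}])

```text
t: 10.22
eef_pos: [591.5, -5.9, 132.2]
tcp_rot: [3.141, -0.0, 0.15]
ft_force: [1.3, -0.8, -0.1]
opening: 0.004
grip_force: 0.6
```

```bash
python3 w.py
```

```text
t 10.22 chest xyz -45.5 91.9 132.2 yaw 0.15 F [ 1.3 -0.8 -0.1] 0.004237692025671835
```

Emit:
carry_out(moves=[{"slide":[0,-0.004,0],"spin":0},{"slide":[0,0,0],"spin":0},{"slide":[0,-0.003,0],"spin":0},{"slide":[0,0,0],"spin":0}])

```text
t: 10.55
eef_pos: [591.2, -3.8, 132.2]
tcp_rot: [3.14, -0.0, 0.15]
ft_force: [1.1, -7.2, -0.7]
opening: 0.004
grip_force: 3.1
```

```bash
python3 w.py; python3 -c "
from h import *
p=np.load('p.npy')
print([proj('side',W(p,lid(0,135,75+t,50))).round(1) for t in(0,29,35)])
from cell import *;import cv2
a=read_camera('side')['color'][140:280,200:380,::-1];
cv2.imwrite('pics/a4.png',cv2.resize(a,None,fx=4,fy=4))"
```

```text
t 10.55 chest xyz -45.4 94.1 132.2 yaw 0.15 F [ 1.1 -7.2 -0.7] 0.00388556813049259
[array([284.2, 188.9]), array([282.7, 195.8]), array([282.4, 197.3])]
```

View pics/a4.png

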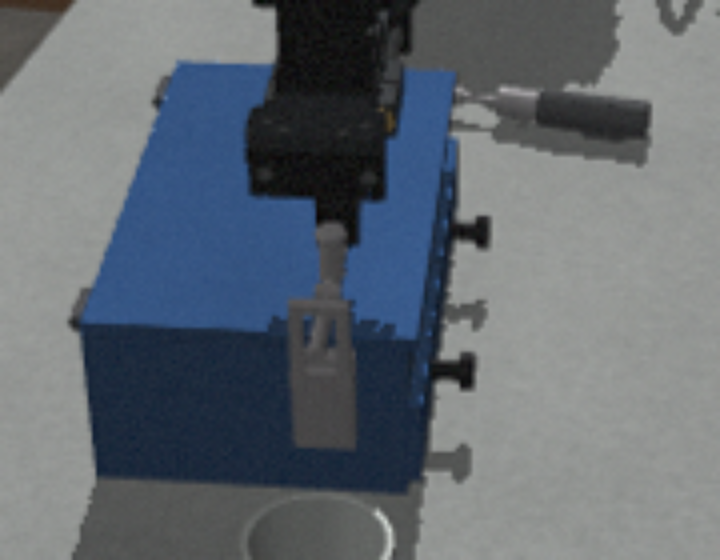

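The bolt knob is at (331,231), which matches full travel, the rod sits in the staple, and the 7 N reading shows the end stop. I'll back off and rise clear.

Emit:
carry_out(moves=[{"slide":[0,0.03,0],"spin":0},{"slide":[0,0.05,0],"spin":0},{"slide":[0,0,-0.07],"spin":0},{"slide":[0,0,-0.07],"spin":0},{"slide":[0,0,-0.07],"spin":0},{"slide":[0,0,0],"spin":0},{"slide":[0,0,0],"spin":0}])

```text
t: 11.18
eef_pos: [596.3, -35.2, 217.5]
tcp_rot: [3.141, -0.003, 0.15]
ft_force: [-0.1, -0.6, -0.6]
opening: 0.002
grip_force: 0.0
```

```bash
python3 w.py; python3 -c "
from cell import *;import cv2
a=read_camera('side')['color'][140:320,200:400,::-1];
cv2.imwrite('pics/a5.png',cv2.resize(a,None,fx=3,fy=3))"
```

```text
t 11.18 chest xyz -45.1 62.2 217.5 yaw 0.15 F [-0.1 -0.6 -0.6] 0.0019098615580356562
```

View pics/a5.png

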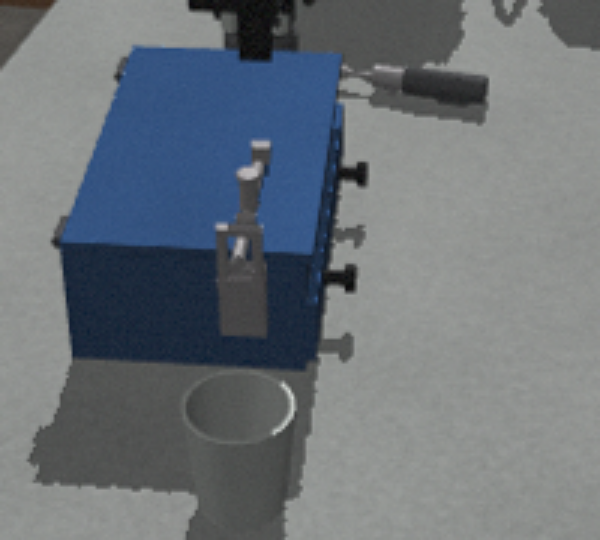

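The drawers and lid are shut, the bolt is through the staple (240,245), the arm is clear, and the cup and grinder haven't moved.

```bash
python3 -c "
from cell import *;print(job_done())"
```

```text
the job is handed in; nothing more can be done
None
```

The chest is closed and the job is handed in at about 11 s of the 64 s. Both drawers are home, the lid is shut and the bolt is fully across in its staple; the lid press briefly hit about 100 N (limit 120), and the judge returned no verdict.

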